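Close the fret press guard and hold its cam at full lift

TASK

The little fret press on the bench has a neck lying on its platen. First push the press's wooden guard door shut until it snaps past its catch and stays shut by itself, then swing the cam lever at the press's side up until it stands straight up, which is the cam's highest lift, not short of it and not beyond. A spring pulls the lever back, so finish while still holding it upright; the door must stay shut without being touched, and the other things on the bench stay where they are.

Things in the scene. Friction and masses are not known exactly. Their poses are not given: they have to be found in the camera images.
- press: fret press fixed to the bench: plywood side walls on a wooden base 150 x 200 mm (x, y), top of its dark steel beam at 165 mm, walls outer faces at y = +-80 mm, open at the back. Origin under its centre on the bench, z up; its front (the side with the guard door) looks to its own -x, which is roughly towards the robot. The cam lever stands at its -y side (the robot's right).
- guard_door (a joint): upright wooden guard door on the press's front, angle in rad: 0 is fully shut against its stop, grows as it swings open towards the robot (up to 1.3). Starts between 0.45 and 0.8 and stays where it is left. At about 0.1 rad a nib meets a sprung roller catch, which needs about 5 N at the free edge to pass; past 0.04 the door is drawn to 0 and held there.
- door_hinge (a point): point on the door's vertical hinge line, 79 mm above the bench, at the press's front left (70 mm to -x and 70 mm to +y of the press origin, in the press's axes). This point's axes turn with the door: its z up, its -y runs along the door to the free edge, its -x is the door's outer face (the one to push). The door panel is 12 mm thick (outer face 6 mm to -x of the hinge line), reaches 135 mm from the hinge line and from 20 to 138 mm above the bench.
- door_edge (a point): point on the door's outer face 110 mm from the hinge line (25 mm from the free edge) and 110 mm above the bench: a good place to push. Axes as door_hinge.
- cam_lever (a joint): cam lever, angle in rad: 0 is its low rest stop, where it leans 60 deg (1.05 rad) from upright towards the press's front; it grows as the lever swings up; at 1.05 it stands straight up and the eccentric cam lifts the platen to its highest (7 mm); beyond that (end stop 1.65) the platen sinks again. A return spring pulls it to 0: about 2 N at the grip at rest, about 4 N when upright.
- lever_grip (a point): centre of the lever's wooden grip: a level roller 34 mm long (along the press's y) and 26 mm in diameter with flat ends, at the end of a round steel bar 12 mm thick, 115 mm from the cam shaft's axis. It can be pinched from above across its ends or its diameter. It is 132 mm above the bench at rest, 190 mm when the lever is upright. This point's axes: y along the roller; they turn with the lever.
- cam_shaft (a point): point on the level cam shaft's axis in the lever's plane, 75 mm above the bench, 140 mm to -y of the press origin; axes as the press, the lever turns about its y, from -x up to z. The press wall's outer face is 60 mm to +y; between them the eccentric disc (48 mm diameter, 16 mm thick) sits 34 to 50 mm to +y.
- platen_top (a point): middle of the top of the neck blank (190 x 56 mm) on the press's platen: 130 mm above the bench when down, 137 mm at full lift.
- glue: white glue bottle, 42 mm diameter, 120 mm tall, beside the press; origin under its centre; leave alone.
- tape: roll of paper tape, 90 mm diameter, 24 mm high, beside the lever; origin under its centre; leave alone.
- plane: block plane, 160 x 50 mm, 66 mm high; origin under its centre; leave alone.
- sanding_block: cork sanding block 100 x 60 x 32 mm; origin under its centre; leave alone.
- rule: steel rule 300 x 28 x 4 mm, lying flat; origin under its centre; leave alone.
- pencil_pot: pot of pencils, 84 mm diameter, 145 mm high over the pencils; origin under its centre; leave alone.
- hammer: hammer lying flat, 0.3 m long at most; leave alone.

How it is judged:
By the outcome, as a careful person would: the job done as asked, in the order asked, and still so for the second after the job is handed in, while the arm keeps its last pose, push and grip.
It also fails if it takes over 61 s, if anything falls off the work surface, if the arm or the gripper's body presses on something with over 40 N, if the wrist force passes 120 N, or if a joint passes its speed limit or range.

ROBOT

A 6-joint arm with a two-finger parallel gripper is mounted at the origin on the work surface. World frame = base frame: x ahead of the robot, y to its left, z up, the work surface at z = 0. Lengths are in mm, angles in rad, forces in N, time in s.
With the tool pointing down it reaches from about 350 to 775 mm from the base axis. Payload 7.3 kg.
Tool frame: the origin (TCP) lies midway between the tips of the shut fingers; the grasp point (between the pads) lies 19 mm behind it; z points along the fingers, y is the direction in which the jaws open and shut (so a half turn about z gives the same grasp; the last joint's range is limited). The gripper opens to 92 mm and grips with 3 to 60 N. Pads are 19 mm wide; open, the fingers measure 130 mm over their backs; the gripper's body (75 mm by 190 mm) begins 47 mm behind the grasp point.
Start: joints at [-1.424, 0.342, 1.524, -0, 1.275, -0.146], TCP at [151.555, -502.669, 226.741] pointing down, gripper open.
Joint ranges: [-2.53, 2.53], [-0.77, 2.02], [0.04, 2.7], [-1, 4.14], [0.28, 2.66], [-3.11, 3.11]. Speed limits (rad/s): [2.57, 2.57, 3.14, 3.14, 3.14, 3.14].

INTERFACE

Orientations are given as [roll, pitch, yaw] about the fixed x, y, z axes, in that order (R = Rz(yaw) Ry(pitch) Rx(roll)).
In Python, from plant import sensors, imaging, ticket gives the robot as it stands. The module is installed in compiled form; this text tells all that it offers.
- The arm moves only by the tool arm_command, never from a script. Its argument "increments" is one flat list of numbers, 5 for each row, row after row: the closure, from 0 (fully open) to 1 (shut), then the shift along the tool's x, y, z in mm, then the turn about the tool's z in degrees. In form: [hand, dx, dy, dz, spin, hand, dx, dy, dz, spin, ...]. A call has 1 to 20 rows; each row is the pose to reach, as a shift and turn from the pose commanded when the call began, along the tool's axes at that moment; what a row does not reach only later rows make up. A row lasts 1/8 s, in which the tool goes at most 62.5 mm and 10.7 degrees, less where a joint would pass 70% of its speed; a pose out of reach is approached as far as the arm can. A call with a gripper value outside its range is refused whole. The fingers move at their own pace and stop on an object; the grip force is fixed at half the most. Time passes only in rows, so rows that repeat a pose let the fingers close. It gives the time, the measured TCP pose, the force and the opening at its end, in the units of the state.
- sensors.get_obs(): the state, without advancing time (a new reading comes with each control period).
- imaging.capture(name): name is "side" or "top" or "wrist"; returns the picture (480x640x3 uint8, blue, green, red); there is no depth.
- imaging.calibration(name): a dict with "fx", "fy", "cx", "cy" (pixels), "D" ([k1, k2, p1, p2, k3] as OpenCV has them; the pictures are not rectified), "world_to_cam" (4x4, takes a point from world to camera coordinates); the wrist camera has in their place "hand_eye" (4x4, takes a point from camera to tool coordinates, whose origin is the TCP and whose axes are the flange's). Camera axes: x right, y down, z forward; pixel columns grow to the right and rows downward; lengths in mm; the calibration is good to about 2 mm. A picture is of the moment at which its call begins: read the wrist's pose just before it. calibration takes no time and is no camera call.
- ticket.close_job(): hands the job in, once; it reports no verdict.
The state is a dict: "time": time; "joint_positions": joint angles; "dq": joint speeds; "tau": joint torques, N m; "tool_pos": TCP position; "tcp_rot": TCP orientation; "contact_force": force on the tool from outside, world axes, zero at the start; "moment": the same for the moment, N m; "grip_width": finger opening in mm.
Only numpy, scipy, OpenCV 4.12 (cv2) and the standard library are available. Lean on these libraries where they do the work, as an engineer would, in place of code of your own. Each camera call takes 0.05 s, during which the arm holds its last target. There are 200 camera calls.

## Working session

There is one attempt and no reset: what is moved stays moved. The work goes in short steps, Python scripts to look and compute and a tool call to move; the robot and the scene stay as the last step left them, time stands still between calls to the robot, and variables do not carry over. Pictures are saved under pics/ and viewed, about 8 in all and at most 12, crops included, and the job is handed in when it is done.

Besides the shell and the picture viewer there is one more tool, called after "Call:" by a JSON object that holds its "method" and its "body", one argument or row to a line. arm_command: Moves the arm, as the interface text tells. Its arguments: {"type":"object","properties":{"increments":{"type":"array","items":{"type":"number"}}},"required":["increments"]}

```bash
mkdir -p pics; python3 - <<'E'
from plant import sensors, imaging
import cv2, json
print(sensors.get_obs())
for n in("side","top"):
    cv2.imwrite(f"pics/{n}0.png",imaging.capture(n)); c=imaging.calibration(n); print(n,c)
print(imaging.calibration("wrist"))
E
```

```text
{'time': 0.0, 'joint_positions': array([-1.42403380e+00,  3.42723078e-01,  1.52502238e+00, -1.65709491e-05,
        1.27540315e+00, -1.46003655e-01]), 'dq': array([ 6.05390058e-04, -1.96562017e-03, -6.05906725e-04, -5.15334177e-04,
        9.72654890e-06,  8.21080528e-04]), 'tau': array([ 3.30888261e-04, -4.31238985e+01, -2.44222730e+01,  7.16609904e-02,
        5.56980050e-02, -1.21468361e-04]), 'tool_pos': array([ 151.4696085 , -502.24425875,  226.04291394]), 'tcp_rot': array([-3.14005095e+00, -2.10691087e-04,  2.92770851e-01]), 'contact_force': array([-0.01990291, -0.10979512,  0.2352164 ]), 'moment': array([-0.04304909, -0.02567995, -0.01182416]), 'grip_width': 91.61200389087628}
side {'fx': 438.25454859880904, 'fy': 438.25454859880904, 'cx': 320.67610760467335, 'cy': 232.74925240148593, 'D': array([-0.07909422,  0.        ,  0.        ,  0.        ,  0.        ]), 'world_to_cam': array([[-9.39678422e-01, -3.41631049e-01,  1.71081567e-02,
         4.83147268e+02],
       [-2.47189115e-01,  6.43637728e-01, -7.24312099e-01,
         2.16722722e+02],
       [ 2.36436047e-01, -6.8484
[... 519 characters left out ...]
 [ 1.59173205e-01,  1.15765436e-04, -9.87250666e-01,
         1.07358623e+03],
       [ 0.00000000e+00,  0.00000000e+00,  0.00000000e+00,
         1.00000000e+00]])}
{'fx': 405.5525426599511, 'fy': 405.5525426599511, 'cx': 316.3517120380445, 'cy': 240.83035363279194, 'D': array([-0.06243632,  0.        ,  0.        ,  0.        ,  0.        ]), 'hand_eye': array([[ 7.08921506e-04, -9.58735848e-01, -2.84297505e-01,
         7.62075095e+01],
       [ 9.99999684e-01,  5.77094311e-04,  5.47455659e-04,
        -5.52927679e-02],
       [-3.60798893e-04, -2.84297803e-01,  9.58735954e-01,
        -1.57289923e+02],
       [ 0.00000000e+00,  0.00000000e+00,  0.00000000e+00,
         1.00000000e+00]])}
```

View pics/side0.png

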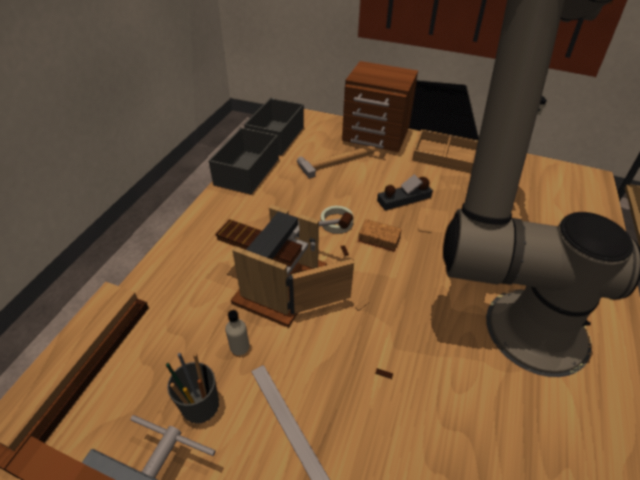

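View pics/top0.png

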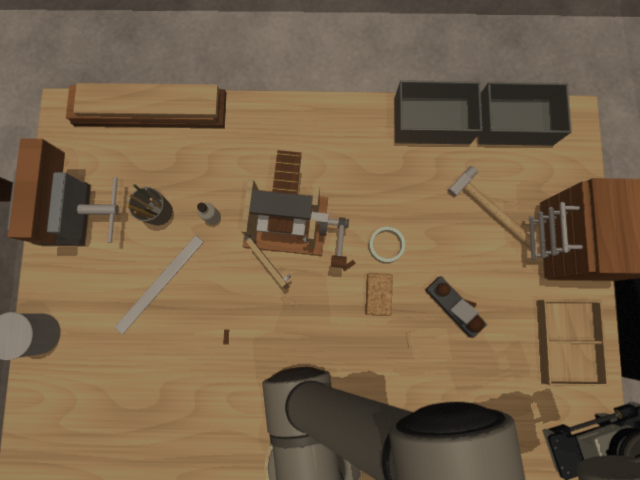

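The side view shows the press at about (280,265) with its door open towards (350,285). The top view shows the press at about (285,220), the door running from (250,240) to (288,285), and the lever grip near (340,262). I'll zoom in on both.

```bash
python3 - <<'E'
import cv2
a=cv2.imread("pics/top0.png")[145:295,235:425]; cv2.imwrite("pics/topc.png",cv2.convertScaleAbs(cv2.resize(a,None,fx=4,fy=4,interpolation=2),alpha=1.6))
b=cv2.imread("pics/side0.png")[195:335,210:400]; cv2.imwrite("pics/sidec.png",cv2.convertScaleAbs(cv2.resize(b,None,fx=4,fy=4,interpolation=2),alpha=1.6))
E
```

```text
(no output)
```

View pics/topc.png

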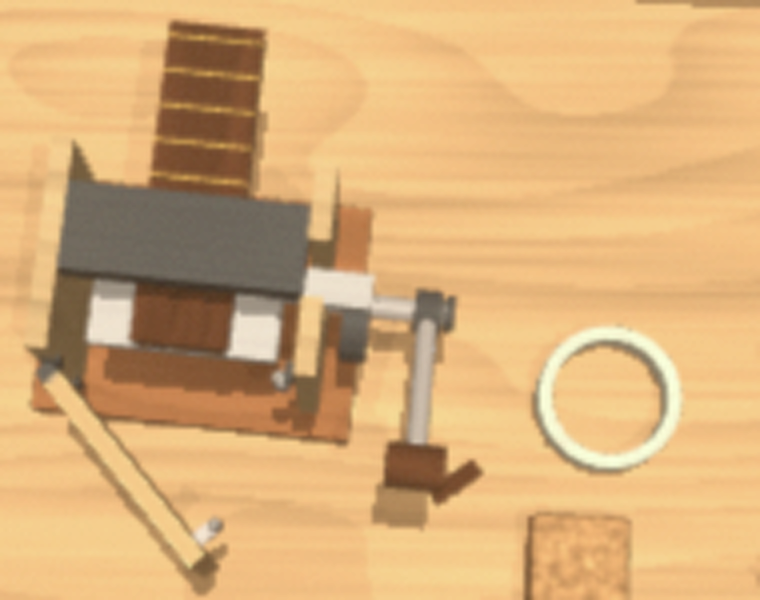

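View pics/sidec.png

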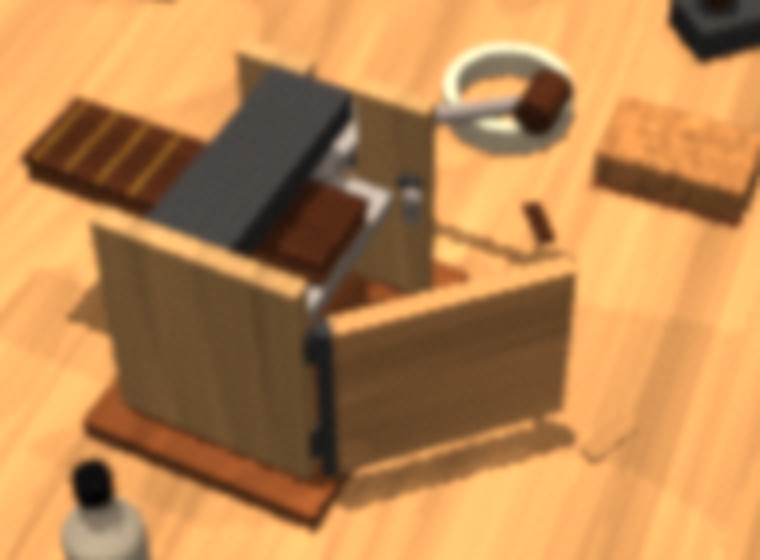

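```bash
cat > h.py <<'E'
import numpy as np, cv2
from plant import imaging
from scipy.optimize import least_squares
def proj(n,P):
    c=imaging.calibration(n); T=c["world_to_cam"]
    K=np.array([[c["fx"],0,c["cx"]],[0,c["fy"],c["cy"]],[0,0,1]])
    return cv2.projectPoints(np.atleast_2d(np.array(P,float)),cv2.Rodrigues(T[:3,:3])[0],T[:3,3],K,c["D"])[0][:,0]
def ray(n,uv):
    c=imaging.calibration(n); T=c["world_to_cam"]
    K=np.array([[c["fx"],0,c["cx"]],[0,c["fy"],c["cy"]],[0,0,1]])
    p=cv2.undistortPoints(np.array([[uv]],float),K,c["D"])[0,0]
    return -T[:3,:3].T@T[:3,3], T[:3,:3].T@np.r_[p,1]
def atz(n,uv,z):
    o,d=ray(n,uv); return o+d*(z-o[2])/d[2]
t=lambda u,v:(235+u/4,145+v/4)
s=lambda u,v:(210+u/4,195+v/4)
E
python3 - <<'E'
from h import *
np.set_printoptions(precision=1,suppress=True)
print("grip",atz("top",t(416,467),140),atz("side",s(547,101),134))
h=atz("top",t(48,372),138);print("hinge",h,atz("side",s(322,328),138))
print("edge",atz("top",t(200,562),138),atz("side",s(575,263),138))
print("beam",[atz("top",t(*p),165) for p in((75,180),(310,205),(302,295),(60,268))])
print("basebot",[atz("side",s(*p),0) for p in((316,526),(85,430))])
obs=[("top",t(48,372),(-70,70,138)),("top",t(416,467),(-99.6,-140,138)),("side",s(547,101),(-99.6,-140,132)),
("side",s(316,526),(-75,100,0)),("side",s(85,430),(75,100,0)),("top",t(432,310),(0,-140,85)),("side",s(322,328),(-70,70,138))]
def f(p):
    c,q=np.cos(p[2]),np.sin(p[2]);r=[]
    for n,uv,(x,y,z) in obs: r+=list(proj(n,(p[0]+c*x-q*y,p[1]+q*x+c*y,z))[0]-uv)
    return r
r=least_squares(f,[560,20,0],loss="soft_l1");print(r.x,np.array(f(r.x)).reshape(-1,2))
E
```

```text
grip [474.8 -50.8 140. ] [470.9 -49.7 134. ]
hinge [525.5 155.3 138. ] [523.7 157.1 138. ]
edge [420.9  67.5 138. ] [418.3  69.6 138. ]
beam [array([629. , 140.2, 165. ]), array([616.6,   9.9, 165. ]), array([565.9,  13.4, 165. ]), array([579.1, 146.6, 165. ])]
basebot [array([521.7, 181.6,   0. ]), array([670.5, 168.6,   0. ])]
[586.9  77.7  -0.1] [[ 0.4  0.5]
 [ 0.3  0.6]
 [-1.  -0.2]
 [-0.8  1.1]
 [-0.7  0.2]
 [-0.   0.6]
 [ 0.3 -1. ]]
```

```bash
cat >> h.py <<'E'
PX,PY,PYAW=586.9,77.7,-0.097
def p2w(x,y):
    c,s=np.cos(PYAW),np.sin(PYAW); return np.array([PX+c*x-s*y,PY+s*x+c*y])
def d2w(th,along,out): # door point: along from hinge, out of outer face(6) 
    a=PYAW-th; h=p2w(-70,70); return h+along*np.array([np.sin(a),-np.cos(a)])+out*np.array([-np.cos(a),-np.sin(a)]),a
def tool(obs,target,z,yaw=None):
    R=cv2.Rodrigues(np.zeros(3))[0]
    from scipy.spatial.transform import Rotation as Ro
    R=Ro.from_euler("xyz",obs["tcp_rot"]).as_matrix()
    d=R.T@(np.r_[target,z]-obs["tool_pos"])
    sp=0 if yaw is None else np.degrees(obs["tcp_rot"][2]-yaw)
    return np.r_[d,sp].round(1)
E
python3 - <<'E'
from h import *
from plant import sensors
o=sensors.get_obs()
print(tool(o,(450,-150),226,-.88))
e=np.array([419.6,68.5])-p2w(-70,70); print(e,np.hypot(*e),"theta",PYAW-np.arctan2(e[0],-e[1]))
for th in(.78,.6,.4,.2,0,-.03): print(th,d2w(th,110,16))
print(p2w(-99.6,-140),p2w(0,-140))
E
```

```text
[ 387.5 -251.1    0.5   67.2]
[-104.40841403  -85.65030029] 135.0447735335037 theta 0.786775971775667
0.78 (array([429.20641058,  96.11082973]), -0.877)
0.6 (array([441.12884253,  80.07617101]), -0.697)
0.4 (array([457.49717371,  65.08709289]), -0.497)
0.2 (array([476.51709815,  53.6486838 ]), -0.29700000000000004)
0 (array([497.43035149,  46.216957  ]), -0.097)
-0.03 (array([500.67982535,  45.46830109]), -0.067)
[474.20948661 -51.9958295 ] [573.34128569 -61.64188626]
```

Call:
{"method": "arm_command", "body": {
  "increments": [1,39,-25,0,6,1,78,-50,0,12,1,117,-75,0,19,1,156,-100,0,26,1,195,-125,0,33,1,234,-150,0,40,1,273,-175,0,47,1,312,-200,0,54,1,351,-225,0,61,1,387,-250,0,67,1,387,-250,0,67,1,387,-250,0,67]
}}

```text
time: 1.6
tool_pos: [449.5, -151.7, 226.4]
tcp_rot: [3.141, 0.001, -0.875]
contact_force: [-0.4, 0.1, 0.4]
grip_width: 0.2
```

Call:
{"method": "arm_command", "body": {
  "increments": [1,-41,-24,0,0,1,-82,-48,0,0,1,-123,-72,0,0,1,-164,-96,0,0,1,-205,-120,0,0,1,-246,-144,0,0,1,-246,-144,40,0,1,-246,-144,80,0,1,-246,-144,121,0,1,-246,-144,121,0]
}}

```text
time: 2.85
tool_pos: [401.3, 128.2, 103.9]
tcp_rot: [3.136, 0.003, -0.878]
contact_force: [0.2, 0.5, 0.5]
grip_width: 0.4
```

```bash
python3 - <<'E'
from h import *
from plant import sensors
o=sensors.get_obs()
print(o["tool_pos"],o["tcp_rot"])
for th in(.78,.6,.45,.3,.15,.05,0,-.03): print(th,tool(o,d2w(th,110,16)[0],105,PYAW-th))
cv2.imwrite("pics/w1.png",imaging.capture("wrist"))
E
```

```text
[401.28213642 128.24583835 103.87868559] [ 3.13609129  0.00316788 -0.87779719]
0.78 [42.6 -0.9 -1.3 -0. ]
0.6 [ 62.5   0.1  -1.3 -10.4]
0.45 [ 79.1  -1.7  -1.4 -19. ]
0.3 [ 95.2  -6.   -1.5 -27.5]
0.15 [110.4 -12.7  -1.5 -36.1]
0.05 [120.  -18.4  -1.6 -41.9]
0 [124.5 -21.6  -1.6 -44.7]
-0.03 [127.2 -23.6  -1.7 -46.5]
```

View pics/w1.png

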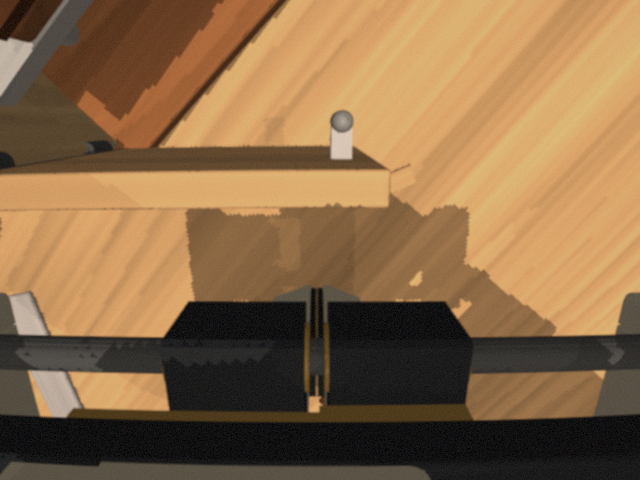

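The door lies parallel to the fingers, with its edge at column 388 and the fingers centred at column 316. The geometry holds, so I'll push.

Call:
{"method": "arm_command", "body": {
  "increments": [1,15,0,-1,0,1,28,0,-1,0,1,38,0,-1,0,1,45,-1,-1,-2,1,52,0,-1,-5,1,60,0,-1,-9,1,68,-1,-1,-13,1,76,-2,-1,-17,1,84,-3,-1,-21,1,91,-5,-1,-25,1,97,-7,-1,-29,1,103,-9,-1,-32,1,107,-11,-1,-34,1,110,-13,-1,-36,1,112,-14,-1,-37,1,114,-15,-1,-38]
}}

```text
time: 4.9
tool_pos: [486.4, 51.8, 106.6]
tcp_rot: [3.141, 0.003, -0.212]
contact_force: [-8.1, 2.1, 6.1]
grip_width: 0.6
```

Call:
{"method": "arm_command", "body": {
  "increments": [1,2,1,0,-1,1,4,1,0,-2,1,6,2,0,-3,1,8,2,0,-5,1,10,3,0,-6,1,12,3,0,-7,1,12,3,0,-7]
}}

```text
time: 5.78
tool_pos: [496.8, 46.4, 106.5]
tcp_rot: [-3.141, 0.005, -0.091]
contact_force: [-9.4, 2.3, 5.5]
grip_width: 0.5
```

Call:
{"method": "arm_command", "body": {
  "increments": [1,1.5,0,0,0,1,3,0,0,0,1,4,0,0,0,1,4,0,0,0]
}}

```text
time: 6.28
tool_pos: [496.8, 46.3, 106.5]
tcp_rot: [3.141, 0.013, -0.09]
contact_force: [-22.4, 3.2, 16.8]
grip_width: 0.4
```

Call:
{"method": "arm_command", "body": {
  "increments": [1,-15,0,0,0,1,-35,0,0,0,1,-60,0,-10,0,0.5,-60,0,-50,0,0,-60,20,-90,0,0,-45,60,-114,0,0,-30,100,-114,0,0,-18,100,-114,0,0,-18,100,-114,0]
}}

```text
time: 7.4
tool_pos: [476.3, -52.2, 220.5]
tcp_rot: [-3.141, -0.0, -0.092]
contact_force: [0.3, 1.2, -0.1]
grip_width: 56.2
```

```bash
python3 - <<'E'
from h import *
from plant import sensors
o=sensors.get_obs()
print(o["tool_pos"],o["tcp_rot"],o["contact_force"],tool(o,p2w(-99.6,-140),113,-.097))
w=imaging.capture("wrist"); sd=imaging.capture("side")
b=cv2.resize(sd[195:335,210:400],None,fx=2.5,fy=2.5,interpolation=2)
w=cv2.resize(w,(427,320)); c=np.zeros((350,902,3),np.uint8); c[:,:475]=b; c[:320,475:]=w
cv2.imwrite("pics/m1.png",cv2.convertScaleAbs(cv2.resize(c,(800,310)),alpha=1.4))
E
```

```text
[476.31236111 -52.15098802 220.45733944] [-3.14141061e+00 -8.69077488e-05 -9.16034899e-02] [ 0.27791348  1.2139466  -0.08701472] [-2.100e+00  1.000e-01  1.075e+02  3.000e-01]
```

View pics/m1.png

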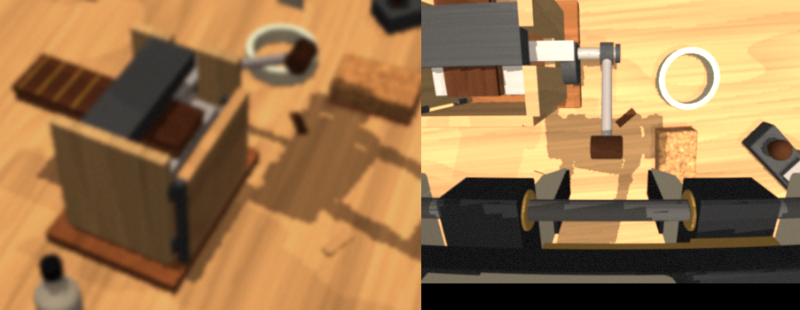

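The door is shut and holds without being touched. In the wrist view the grip sits at column 606, against 609 for the middle of the jaws. I'll descend and pinch it.

Call:
{"method": "arm_command", "body": {
  "increments": [0.25,-2,0,25,0,0.25,-2,0,50,0,0.25,-2,0,75,0,0.25,-2,0,95,0,0.25,-2,0,107,0,0.25,-2,0,107,0,1,-2,0,107,0,1,-2,0,107,0,1,-2,0,107,0,1,-2,0,107,0,1,-2,0,107,0]
}}

```text
time: 8.88
tool_pos: [474.0, -49.8, 113.9]
tcp_rot: [-3.138, -0.001, -0.092]
contact_force: [2.1, 11.9, 1.6]
grip_width: 34.0
```

```bash
python3 - <<'E'
from h import *
from plant import sensors
o=sensors.get_obs()
print(o["tool_pos"],o["tcp_rot"],o["contact_force"],o["grip_width"])
for f in range(60,-1,-10):
    a=np.radians(f); print(f,tool(o,p2w(-115*np.sin(a),-140),75+115*np.cos(a)-19))
cv2.imwrite("pics/w2.png",cv2.convertScaleAbs(imaging.capture("wrist"),alpha=1.4))
E
```

```text
[473.99127514 -49.82658672 113.89725135] [-3.13773943e+00 -5.05656304e-04 -9.22161284e-02] [ 2.12692108 11.89803014  1.57290049] 34.00826785085384
60 [0.4 2.1 0.4 0. ]
50 [ 11.9   2.1 -16.    0. ]
40 [ 26.1   2.1 -30.2   0. ]
30 [ 42.5   2.2 -41.7   0. ]
20 [ 60.7   2.2 -50.1   0. ]
10 [ 80.1   2.3 -55.3   0. ]
0 [100.    2.4 -57.1   0. ]
```

View pics/w2.png

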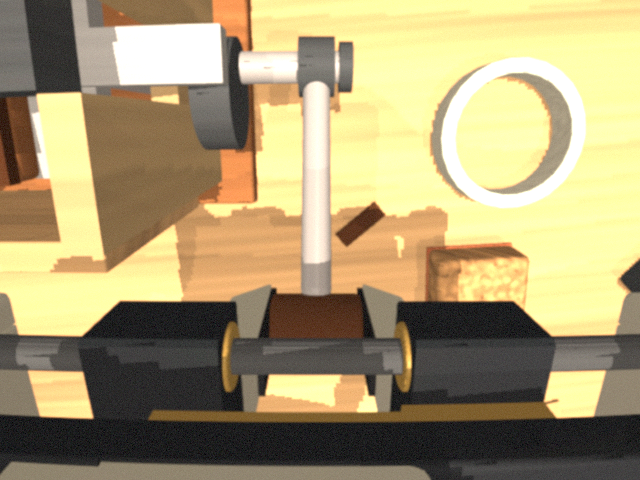

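The fingers hold the roller at 34 mm, with the lever bar running straight from (316,290) to the shaft at (316,65). There is a small lateral preload, so I'll relax it and then swing along the arc.

Call:
{"method": "arm_command", "body": {
  "increments": [1,0,-2,0,0,1,5.4,-2,-8.5,0,1,11.5,-2,-16.4,0,1,18.3,-2,-23.8,0,1,25.7,-2,-30.6,0,1,33.6,-2,-36.7,0,1,42,-2,-42,0,1,51,-2,-46.7,0,1,60,-2,-50.6,0,1,70,-2,-53.6,0,1,80,-2,-55.8,0,1,90,-2,-57,0,1,90,-2,-57,0]
}}

```text
time: 10.55
tool_pos: [563.6, -57.9, 171.7]
tcp_rot: [-3.141, 0.001, -0.091]
contact_force: [-4.2, 3.6, 0.4]
grip_width: 33.4
```

```bash
python3 - <<'E'
from h import *
from plant import sensors
o=sensors.get_obs()
print(o["tool_pos"],o["tcp_rot"],o["contact_force"],o["grip_width"],tool(o,p2w(0,-140),171))
E
```

```text
[563.63104888 -57.91411754 171.73656922] [-3.14121839e+00  7.25291204e-04 -9.09378016e-02] [-4.21325335  3.55280331  0.44708575] 33.41231418737367 [10.   2.8  0.7  0. ]
```

Call:
{"method": "arm_command", "body": {
  "increments": [1,3,0,0,0,1,6,0,-0.5,0,1,9.8,0,-0.5,0,1,9.8,0,-0.5,0,1,9.8,0,-0.5,0]
}}

```text
time: 11.18
tool_pos: [572.7, -58.8, 172.3]
tcp_rot: [-3.141, 0.001, -0.091]
contact_force: [-5.4, 3.7, 1.5]
grip_width: 34.0
```

```bash
python3 - <<'E'
from h import *
from plant import sensors
o=sensors.get_obs()
print(o["tool_pos"],o["contact_force"],o["grip_width"],tool(o,p2w(0,-140),171))
for n in("side","top"):
    im=imaging.capture(n); x,y=proj(n,[*p2w(0,-140),110])[0].astype(int)
    print(n,x,y,[proj(n,[*p2w(0,-138),z])[0].round(1) for z in(75,190)])
    c=cv2.resize(im[y-50:y+50,x-65:x+65],(390,300),interpolation=2); cv2.imwrite(f"pics/{n}3.png",c)
w=cv2.resize(imaging.capture("wrist"),(400,300))
w2=np.hstack([cv2.imread("pics/side3.png"),w]);cv2.imwrite("pics/m3.png",cv2.convertScaleAbs(w2,alpha=1.6))
E
```

```text
[572.7315186  -58.76958471 172.34028707] [-5.41445606  3.72531849  1.54505136] 33.953862581917356 [0.9 2.8 1.3 0. ]
side 307 214 [array([306.8, 225.5]), array([306.6, 188.5])]
top 343 220 [array([341.9, 223.6]), array([344.5, 213.4])]
```

View pics/m3.png

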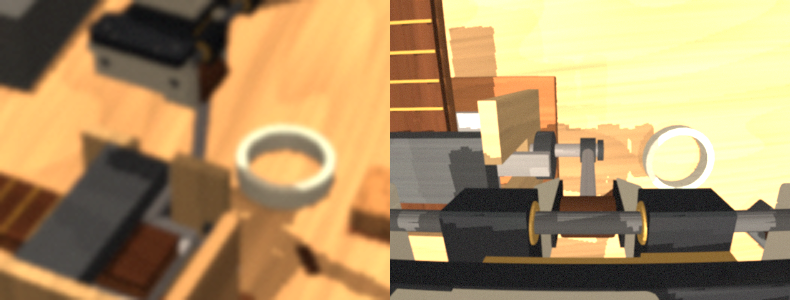

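```bash
python3 - <<'E'
from h import *
from plant import sensors
o=sensors.get_obs(); w=imaging.capture("wrist"); s_=imaging.capture("side")
cv2.imwrite("pics/w4.png",w); cv2.imwrite("pics/s4.png",s_)
a=cv2.resize(w[190:330,240:400],None,fx=2.5,fy=2.5,interpolation=2)
b=cv2.resize(s_[185:235,285:335],None,fx=7,fy=7,interpolation=2)
c=np.hstack([b,a]);print(c.shape);cv2.imwrite("pics/m4.png",cv2.convertScaleAbs(c,alpha=1.6))
# sub-pixel bar columns, side
for y in range(200,222):
    print(y,s_[y,300:318].mean(1).astype(int))
E
```

```text
(350, 750, 3)
200 [118 115 112 108 103  93  79  62  54  51  53  67  94 110 114 115 115 114]
201 [122 121 122 121 118 110  92  69  56  52  54  70  96 110 115 115 116 114]
202 [123 124 126 126 124 115  96  73  57  53  56  73  98 112 115 115 114 113]
203 [122 124 126 126 123 115  94  70  56  53  56  74  99 112 115 115 115 113]
204 [124 126 126 125 122 111  91  68  56  52  57  76  99 112 115 115 115 112]
205 [125 127 127 125 120 109  87  65  54  54  60  79 101 112 115 115 113 111]
206 [126 128 126 123 119 108  86  64  55  53  62  84 104 113 115 114 112 110]
207 [126 127 126 122 117 106  84  63  54  54  64  88 106 115 115 113 112 110]
208 [127 126 123 119 116 106  83  62  54  54  66  90 108 115 115 113 110 108]
209 [126 125 121 118 115 104  82  60  53  53  68  94 110 115 113 111 108 107]
210 [126 122 119 116 113 103  80  59  53  55  72  97 112 114 112 109 107 107]
211 [125 121 117 115 112 100  77  59  53  54  72  99 113 114 111 108 107 108]
212 [122 119 115 116 111  97  73  58  53  56  75 101 114 113 110 108 107 109]
213 [119 113 112 113 109  94  72  58  53  59  78 103 113 112 109 107 108 112]
214 [108 100 100 105 101  87  68  57  53  60  81 104 112 110 108 108 109 113]
215 [ 95  83  82  85  85  76  63  56  54  63  83 104 109 109 107 109 111 114]
216 [ 80  70  68  71  70  68  62  59  58  64  83 100 106 107 108 109 112 116]
217 [ 66  64  63  64  64  64  62  61  61  65  77  90  98 101 105 109 112 117]
218 [ 58  58  59  61  61  62  62  63  61  62  66  74  80  86  93 101 107 113]
219 [53 54 55 57 57 59 60 61 60 59 60 61 65 70 77 83 91 99]
220 [51 52 53 53 53 55 56 56 56 56 56 57 59 62 64 66 72 79]
221 [51 51 52 51 52 52 53 51 51 51 53 54 57 58 58 59 61 63]
```

View pics/m4.png

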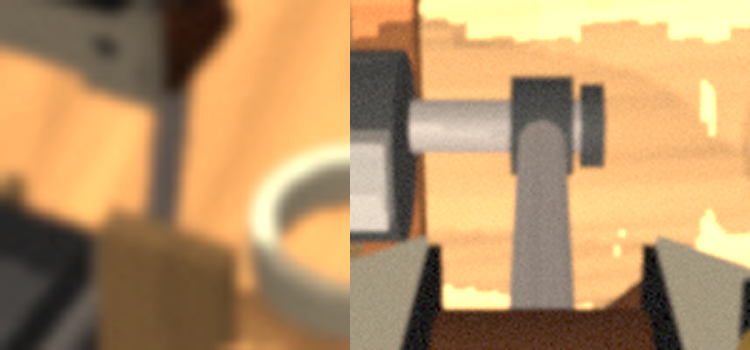

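```bash
python3 - <<'E'
from h import *
from scipy.spatial.transform import Rotation as Ro
from scipy.optimize import brentq
c=imaging.calibration("wrist");H=c["hand_eye"]
K=np.array([[c["fx"],0,c["cx"]],[0,c["fy"],c["cy"]],[0,0,1]])
def wr(uv):
    p=cv2.undistortPoints(np.array([[uv]],float),K,c["D"])[0,0]; return H[:3,3],H[:3,:3]@np.r_[p,1]
def roller(v,z0):
    o,d=wr((317,v)); o=o[[0,2]];d=d[[0,2]]/np.hypot(d[0],d[2])
    f=lambda x:(lambda r:abs(r[0]*d[1]-r[1]*d[0])-13)(np.array([x,z0])-o)
    xs=np.linspace(-30,30,601);F=[f(x) for x in xs];return [round(xs[i],1) for i in range(600) if F[i]*F[i+1]<0]
def hub(uv,pos,rot,z):
    R=Ro.from_euler("xyz",rot).as_matrix();o,d=wr(uv);o=R@o+pos;d=R@d;return o+d*(z-o[2])/d[2]
print("roller w2",roller(293,-18.1),"now",roller(314,-17.7))
p2=np.array([474.0,-49.8,113.9]);r2=[-3.138,-.0005,-.0922];p4=np.array([572.7,-58.8,172.3]);r4=[-3.1412,.0007,-.091]
print("hub w2",hub((317,64),p2,r2,85),"now",hub((317,240),p4,r4,85),"pred",p2w(0,-138))
for ph in(-.15,-.1,-.05,0,.05,.1):
    q=[proj("side",[*p2w(115*np.sin(ph)*k,-138),75+115*np.cos(ph)*k])[0] for k in(.3,.8)]
    q=np.array(q);print(ph,(q[1]-q[0])[0]/(q[0]-q[1])[1],q.round(1).tolist())
E
```

```text
roller w2 [np.float64(0.4), np.float64(28.9)] now [np.float64(-8.8), np.float64(20.4)]
hub w2 [573.66863647 -59.43783076  85.        ] now [576.84562127 -59.88225371  85.        ] pred [573.53498161 -59.65128788]
-0.15 0.18904806700620175 [[308.7, 215.7], [311.9, 198.4]]
-0.1 0.12062655739046965 [[308.0, 215.5], [310.2, 197.6]]
-0.05 0.05577294266506649 [[307.4, 215.2], [308.4, 196.9]]
0 -0.006086043786123729 [[306.7, 215.0], [306.6, 196.3]]
0.05 -0.06544309086850615 [[306.1, 214.8], [304.9, 195.8]]
0.1 -0.122727604887108 [[305.5, 214.6], [303.1, 195.4]]
```

Both cameras agree that the roller crept about 9 mm back in the pads: the wrist view puts it at x −8.8, and the side view puts the lever about 0.08 rad short of upright. I'll advance further and re-measure.

Call:
{"method": "arm_command", "body": {
  "increments": [1,2,0,0,0,1,4,0,0,0,1,6,0,0,0,1,8,0,0,0,1,9.5,0,0,0,1,9.5,0,0,0,1,9.5,0,0,0,1,9.5,0,0,0]
}}

```text
time: 12.42
tool_pos: [582.0, -59.6, 172.3]
tcp_rot: [-3.141, 0.002, -0.091]
contact_force: [-7.1, 3.9, 1.8]
grip_width: 34.2
```

```bash
cat > chk.py <<'E'
from h import *
from plant import sensors
def bar(im,r0=201,r1=213):
    ys=[];xs=[]
    for y in range(r0,r1):
        g=im[y,296:322].astype(float).mean(1); m=g[6:18].argmin()+6; thr=85
        l=m
        while g[l]<thr:l-=1
        r=m
        while g[r]<thr:r+=1
        L=l+(g[l]-thr)/(g[l]-g[l+1]); R=r-(g[r]-thr)/(g[r]-g[r-1]); ys.append(y);xs.append(296+(L+R)/2)
    k=np.polyfit(ys,xs,1); return -k[0],np.mean(xs)
if __name__=="__main__":
    print("old",bar(cv2.imread("pics/s4.png")))
    o=sensors.get_obs();print(o["time"],o["tool_pos"],o["contact_force"],o["grip_width"])
    w=imaging.capture("wrist"); s_=imaging.capture("side"); cv2.imwrite("pics/s5.png",s_);cv2.imwrite("pics/w5.png",w)
    print("new",bar(s_))
    a=cv2.resize(w[190:330,240:400],None,fx=2.5,fy=2.5,interpolation=2)
    b=cv2.resize(s_[185:235,285:335],None,fx=7,fy=7,interpolation=2)
    cv2.imwrite("pics/m5.png",cv2.convertScaleAbs(np.hstack([b,a]),alpha=1.6))
E
python3 chk.py
```

```text
old (np.float64(0.09967535468431345), np.float64(308.5048382950051))
12.425 [581.96156407 -59.60288925 172.30299298] [-7.06891957  3.92970427  1.75349281] 34.17901409040154
new (np.float64(0.018553016171466024), np.float64(306.7488911906618))
```

View pics/m5.png

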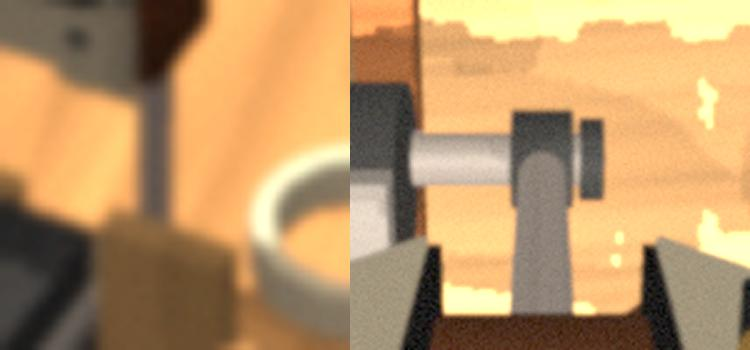

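Call:
{"method": "arm_command", "body": {
  "increments": [1,0.6,0,0,0,1,1.2,0,0,0,1,1.2,0,0,0,1,1.2,0,0,0,1,1.2,0,0,0,1,1.2,0,0,0,1,1.2,0,0,0,1,1.2,0,0,0,1,1.2,0,0,0,1,1.2,0,0,0,1,1.2,0,0,0,1,1.2,0,0,0]
}}

```text
time: 14.02
tool_pos: [583.0, -59.7, 172.3]
tcp_rot: [-3.141, 0.002, -0.091]
contact_force: [-7.7, 4.0, 1.3]
grip_width: 33.4
```

```bash
python3 chk.py; python3 - <<'E'
import cv2,numpy as np
w=cv2.imread("pics/w5.png"); s=cv2.imread("pics/s5.png")
a=cv2.resize(w[190:330,240:400],None,fx=2.5,fy=2.5,interpolation=2)
b=cv2.resize(s[180:320,220:380],None,fx=2.5,fy=2.5,interpolation=2)
cv2.imwrite("pics/m6.png",cv2.convertScaleAbs(np.hstack([b,a]),alpha=1.6))
E
```

```text
old (np.float64(0.09967535468431345), np.float64(308.5048382950051))
14.025 [582.9815225  -59.67409296 172.2662008 ] [-7.7420494   3.96232004  1.3403117 ] 33.42502980933572
new (np.float64(0.002744814471571899), np.float64(306.66847724562393))
```

View pics/m6.png

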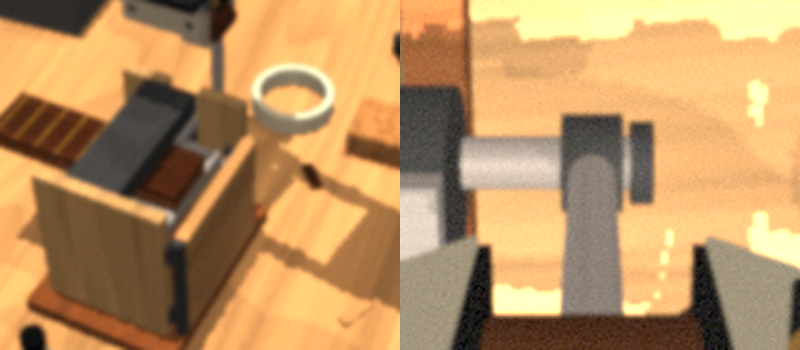

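```bash
python3 -c "
from plant import ticket
print(ticket.close_job())"
```

```text
the job is handed in; nothing more can be done
None
```

I shut the guard door, then swung the cam lever upright and handed the job in still gripping it, at about 14 s on the robot's clock.

- **Door:** I pushed it past its catch until it met its stop, with the push force rising to about 22 N. The last side picture still shows it shut with nothing touching it.
- **Lever:** I pinched the grip across its ends and swung it up. The side camera's last measurement put it about 0.01 rad from upright, taken after holding it still for over a second.
- **Failed check:** When I first stopped, the gripper position said the lever was upright. Both cameras showed it about 0.08 rad short, because the grip had slipped about 9 mm in the pads. I moved it on about 10 mm to correct this.
- **Weak point:** The grip ended near the edge of the pads. It held with a steady pull of about 8 N and the fingers 33 to 34 mm apart.
- **Other things on the bench:** I kept clear of them. The tape roll and sanding block look unmoved in the last pictures, but I did not measure the others again.

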